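Serve a small goat cheese from under the dome with tongs

TASK

Lift the clear dome off the cheese board by its wooden knob and stand it upright on the square slate, wholly on it, without dropping it. Then take the spring tongs by their black grips, close their tips gently on the small round goat cheese (the drum-shaped piece, not the wedges), lift it to at least 10 cm above the counter and finish while still holding it up there in the tongs. Touch the cheese with the tongs only, do not crush it or let it fall off the board, and leave the wedges and everything else on the counter as they are.

Things in the scene. Friction and masses are not known exactly. Their poses are not given: they have to be found in the camera images.
- dome_knob (a point): centre of the wooden knob (upright cylinder 32 mm across, 20 mm high, on a 20 mm wide, 16 mm high neck) of the clear plastic dome: on its axis, 125 mm above the dome's rim and 25 mm above the flat crown (60 mm across). The dome is 176 mm across at its open rim, 138 mm high with the knob, about 300 g, and stands loose over the pieces on the board.
- dome_rim (a point): centre of the dome's open rim, on its axis at the level of its underside
- dome: the clear dome itself; origin at the centre of its underside (same point as dome_rim), z up
- board: round wooden cheese board, 250 mm across, 18 mm thick, fixed; origin at the centre of its underside. The round cheese stands in its -x half, the two wedges in its +x half, so tongs that point along its +x axis meet the cheese with nothing in the way.
- slate_top (a point): centre of the upper face of the square dark slate, 230 x 230 x 8 mm, fixed, lying on the counter; x and y along its edges, z up. The dome is to stand on it.
- tongs_grip (a point): spring tongs, 230 mm long with the ring, 24 mm high, about 100 g, lying with both arms on edge so that they open and close level. Point midway between the two black grips (each 76 mm long, 24 mm high), 12 mm above the underside, near the balance point. x runs to the tips, y across the arms, z up. Outside width of the grips here: 62 mm open, 44 mm when the tips hold a thing 36 mm wide.
- tongs_tips (a point): the point between the two tips where they pinch, 90 mm ahead (+x) of tongs_grip, half-way up the tips, which are 30 mm long, 23 mm high and shallowly hollowed; open, the tips stand 70 mm apart (inside); same axes as tongs_grip
- tongs_left: the tongs' arm on the +y side; origin on the hinge pin, 92 mm behind tongs_grip, at the underside. The arms move together and are sprung open: squeezing the grips takes about 3 N at first, 6 N at the cheese's width. Held partly squeezed (about 52 mm over the grips) the tongs stay in the gripper with the tips still open.
- tongs_right: the tongs' arm on the -y side; origin on the hinge pin, at the underside. The force of each tip is about half of what the grips are squeezed with beyond the spring's 6 N.
- crottin_center (a point): centre of the small round goat cheese: an upright off-white drum 36 mm across and 30 mm high, about 35 g, loose on the board under the dome
- crottin: the same goat cheese; origin at the centre of its underside
- wedge_a_center (a point): centre of a small yellow cheese wedge (48 mm long, 38 mm wide, 28 mm high) on the board, loose; leave it
- wedge_b_center (a point): centre of the other, equal wedge; leave it
- jam_jar: jam jar, 60 mm across, 75 mm high, loose on the counter; origin at the centre of its underside; leave it
- pick_cup: white cup of tasting picks, 56 mm across, about 90 mm high, loose; origin at the centre of its underside; leave it
- cheese_knife: cheese knife with a dark wooden handle, 220 mm long, 15 mm high, lying loose; origin midway along, at the underside, x towards the blade; leave it
Not all that is in view belongs to the job. Of the things that look like the part that bears tongs_grip, the larger one is meant.

How it is judged:
By the outcome, as a careful person would: the job done as asked, in the order asked, and still so for the second after the job is handed in, while the arm keeps its last pose, push and grip.
It also fails if it takes over 64 s, if anything falls off the work surface, if the arm or the gripper's body presses on something with over 40 N, if the wrist force passes 120 N, or if a joint passes its speed limit or range.

ROBOT

A 6-joint arm with a two-finger parallel gripper is mounted at the origin on the work surface. World frame = base frame: x ahead of the robot, y to its left, z up, the work surface at z = 0. Lengths are in mm, angles in rad, forces in N, time in s.
With the tool pointing down it reaches from about 325 to 925 mm from the base axis. Payload 3.1 kg.
Tool frame: the origin (TCP) lies between the finger pads; the fingertips stand 22 mm ahead of it and the grasp point (between the pads) lies 3 mm ahead of it (env.nose_length is the distance from the TCP to the fingertips, in mm); y points along the fingers, x is the direction in which the jaws open and shut, and the axes are right-handed (so a half turn about y gives the same grasp; the last joint's range is limited). The gripper opens to 85 mm and grips with 20 to 120 N. Pads are 22 mm wide; open, the fingers measure 114 mm over their backs; the gripper's body (76 mm by 85 mm) begins 54 mm behind the grasp point. The pads swing forward as they close: fully open they stand 13 mm farther back than shut.
Start: joints at [-1.319, 0.217, 1.613, -0, 1.311, -0.112], TCP at [222.414, -584.099, 253.3] pointing down, gripper open.
Joint ranges: [-2.75, 2.75], [-0.78, 2.1], [0.31, 2.55], [-1.13, 4.27], [0.13, 2.63], [-2.58, 2.58]. Speed limits (rad/s): [2.79, 2.79, 3.14, 3.14, 3.14, 3.14].

INTERFACE

Orientations are given as a unit quaternion [x, y, z, w].
In Python, from cell import env gives the robot as it stands. The module is installed in compiled form; this text tells all that it offers.
- The arm moves only by the tool servo_tool, never from a script. Its argument "plan" is a list of rows, each a list of 7 numbers: the turn, a rotation vector about the world's x, y, z in degrees, then the shift along the world's x, y, z in m, then the gripper's target within -1 to 1 (fully open at 1, half-way at 0, shut at -1). A call has 1 to 12 rows; each row is the pose to reach, as a shift and turn from the pose commanded when the call began; what a row does not reach only later rows make up. A row lasts 1/12 s, in which the tool goes at most 41.7 mm and 7.16 degrees, less where a joint would pass 70% of its speed; a pose out of reach is approached as far as the arm can. A call with a gripper value outside its range is refused whole. The fingers move at their own pace and stop on an object; the grip force is fixed at half the most. Time passes only in rows, so rows that repeat a pose let the fingers close. It gives the time, the measured TCP pose, the force and the opening at its end, in the units of the state.
- env.get_obs(): the state, without advancing time (a new reading comes with each control period).
- env.camera(name): name is "scene" or "top"; returns (picture, depth): 480x640x3 uint8, red, green, blue; 480x640 float32, mm along the optical axis (not along the pixel's ray), 0 where there is no reading.
- env.camera_params(name): a dict with "camera_matrix" (3x3 intrinsics, pixels), "D" ([k1, k2, p1, p2, k3] as OpenCV has them; the pictures are not rectified), "R" (3x3) and "t" (3): a world point X has camera coordinates R X + t. Camera axes: x right, y down, z forward; pixel columns grow to the right and rows downward; lengths in mm; the calibration is good to about 2 mm. A picture is of the moment at which its call begins. camera_params takes no time and is no camera call.
- env.close_job(): hands the job in, once; it reports no verdict.
Trained networks look in the newest picture that a camera, given by its name, has taken for a name from the list of things; names that differ only in an ending like _2 or _b are one class to them, and where a whole thing is asked for, a point or a joint stands for the part that bears it (a point fixed in the world has none). Each returns a list of dicts, best first, with "confidence" (0 to 1); they miss things now and then, are a little off and sometimes report something else, mostly with a low value. They report only what shows in the picture. A call takes as long as a camera call. They do not tell look-alikes from the thing itself.
- env.boxes_of(camera, target): "extent" ([left, top, right, bottom] in pixels, round what is visible of it).
The state is a dict: "clock": time; "qpos": joint angles; "joint_vel": joint speeds; "effort": joint torques, N m; "position": TCP position; "tool_rot": TCP orientation; "force": force on the tool from outside, world axes, zero at the start; "torque": the same for the moment, N m; "grip_width": finger opening in mm.
Only numpy, scipy, OpenCV 4.12 (cv2) and the standard library are available. Lean on these libraries where they do the work, as an engineer would, in place of code of your own. Each camera call takes 0.05 s, during which the arm holds its last target.

## Working session

There is one attempt and no reset: what is moved stays moved. The work goes in short steps, Python scripts to look and compute and a tool call to move; the robot and the scene stay as the last step left them, time stands still between calls to the robot, and variables do not carry over. Pictures are saved under pics/ and viewed, and the job is handed in when it is done.

Besides the shell and the picture viewer there is one more tool, called after "Call:" in YAML: its name, and indented under it one key for each argument. servo_tool: Moves the arm, as the interface text tells. Its arguments: {"type":"object","properties":{"plan":{"type":"array","items":{"type":"array","items":{"type":"number"}}}},"required":["plan"]}

```bash
mkdir -p pics; cat > h.py <<'E'
import numpy as np, cv2
from cell import env
def cap(n,fn):
    im,d=env.camera(n); cv2.imwrite('pics/'+fn+'.png',im[:,:,::-1]); np.save('pics/'+fn+'.npy',d); return im,d
def ray(n,uv):
    p=env.camera_params(n);K=np.array(p['camera_matrix'],float);D=np.array(p['D'],float);R=np.array(p['R']);t=np.array(p['t']).ravel()
    q=cv2.undistortPoints(np.array([[uv]],float),K,D)[0,0]
    return R,t,np.array([q[0],q[1],1.])
def atz(n,uv,z):
    R,t,r=ray(n,uv); c=-R.T@t; d=R.T@r; return c+d*(z-c[2])/d[2]
def atd(n,uv,dep):
    R,t,r=ray(n,uv); return R.T@(r*dep-t)
def proj(n,X):
    p=env.camera_params(n);R=np.array(p['R'],float)
    return cv2.projectPoints(np.array(X,float).reshape(-1,1,3),cv2.Rodrigues(R)[0],np.array(p['t'],float),np.array(p['camera_matrix'],float),np.array(p['D'],float))[0][:,0]
E
python3 - <<'E'
from h import *
np.set_printoptions(precision=1,suppress=True)
for n in ('scene','top'):
    cap(n,n+'0'); p=env.camera_params(n); print(n,p['camera_matrix'],p['D'], -np.array(p['R']).T@np.array(p['t']).ravel())
    for t in ['dome_knob','dome','board','tongs_grip','tongs_left','crottin','wedge_a_center','jam_jar','pick_cup','cheese_knife','slate_top']:
        try: print(t,[(np.round(b['extent']),round(b['confidence'],2)) for b in env.boxes_of(n,t)][:3])
        except Exception as e: print(t,e)
print(env.get_obs())
E
```

```text
scene [[556.1   0.  316.8]
 [  0.  556.1 234.8]
 [  0.    0.    1. ]] [-0.1  0.   0.   0.   0. ] [1255.6 -599.7  863.4]
dome_knob [(array([316., 253., 398., 335.]), 0.85)]
dome [(array([314., 252., 398., 335.]), 0.76)]
board [(array([299., 280., 420., 354.]), 0.65)]
tongs_grip [(array([151., 302., 240., 361.]), 0.68), (array([143., 255., 212., 276.]), 0.56), (array([163., 306., 239., 338.]), 0.32)]
tongs_left [(array([160., 309., 237., 338.]), 0.92), (array([147., 262., 207., 272.]), 0.86)]
crottin []
wedge_a_center []
jam_jar [(array([452., 251., 484., 291.]), 0.62)]
pick_cup [(array([292., 350., 321., 390.]), 0.74)]
cheese_knife [(array([257., 224., 297., 282.]), 0.61)]
slate_top [(array([351., 177., 468., 248.]), 0.87)]
top [[496.3   0.  320.7]
 [  0.  496.3 241.1]
 [  0.    0.    1. ]] [0. 0. 0. 0. 0.] [ 383.7   18.6 1183.4]
dome_knob [(array([284., 140., 356., 216.]), 0.98)]
dome [(array([283., 142., 361., 219.]), 0.93)]
board [(array([270., 132., 372., 233.]), 0.7)]
tongs_grip [(array([395., 316., 449., 365.]), 0.82), (array([420., 206., 472., 293.]), 0.81)]
tongs_left [(array([422., 217., 455., 276.]), 0.91), (array([417., 325., 438., 338.]), 0.53)]
crottin [(array([282., 141., 358., 221.]), 0.35)]
wedge_a_center []
jam_jar [(array([201., 127., 231., 156.]), 0.57)]
pick_cup [(array([389., 133., 413., 159.]), 0.58)]
cheese_knife [(array([316., 248., 349., 341.]), 0.64)]
slate_top [(array([116., 210., 227., 322.]), 0.88), (array([272., 133., 373., 232.]), 0.15)]
{'clock': 1.2, 'qpos': array([-1.3,  0.2,  1.6, -0. ,  1.3, -0.1]), 'joint_vel': array([ 0., -0.,  0., -0., -0.,  0.]), 'effort': array([ -0. , -39.7, -30.4,   0. ,   0. ,   0. ]), 'position': array([ 222.4, -584.1,  253.3]), 'tool_rot': array([ 0.6, -0.4,  0.4, -0.6]), 'force': array([-1. ,  0.4,  0.8]), 'torque': array([ 0., -0., -0.]), 'grip_width': 84.94888192774772}
```

View pics/scene0.png

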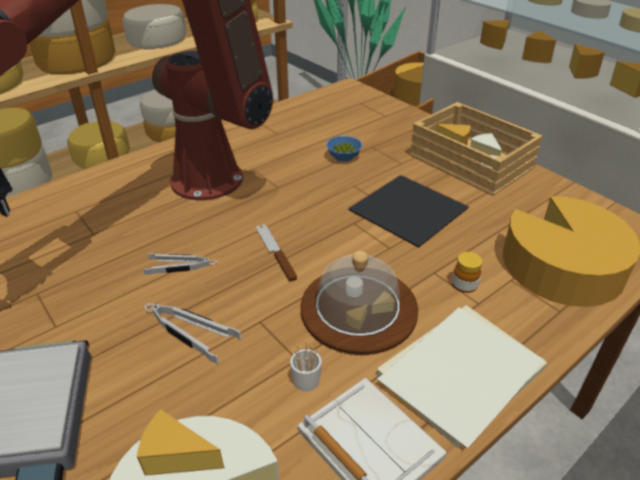

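View pics/top0.png

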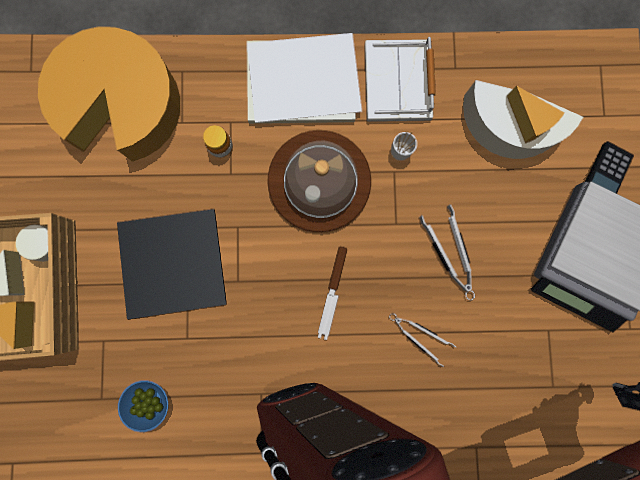

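```bash
python3 - <<'E'
import cv2
a=cv2.imread('pics/top0.png')
cv2.imwrite('pics/crop1.png',cv2.resize(a[190:370,310:490],(800,600) and (600,600),interpolation=cv2.INTER_CUBIC))
cv2.imwrite('pics/crop2.png',cv2.resize(a[125:240,262:382],(600,575),interpolation=cv2.INTER_CUBIC))
E
```

```text
(no output)
```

View pics/crop1.png

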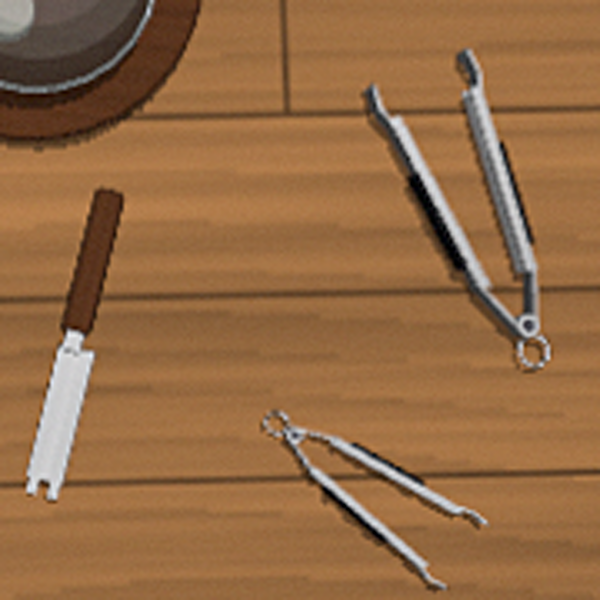

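View pics/crop2.png

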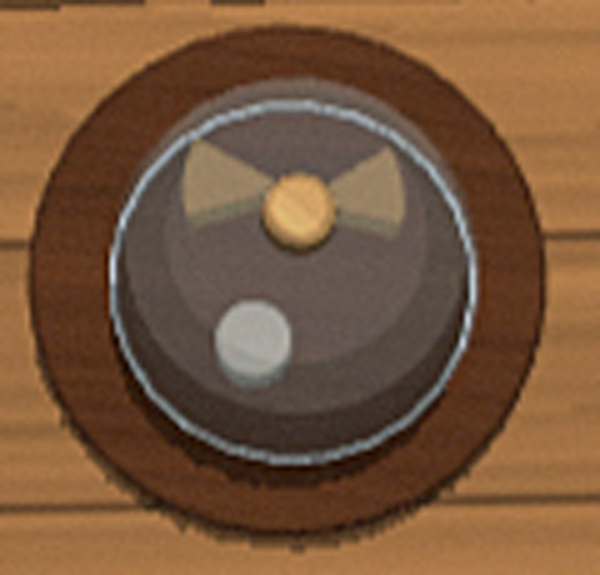

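```bash
python3 - <<'E'
from h import *
np.set_printoptions(precision=1,suppress=True)
print(np.array(env.camera_params('top')['R']))
d=np.load('pics/top0.npy')
c2=lambda u,v:(262+u/5-.4,125+v/5-.4)
c1=lambda u,v:(310+u*.3-.35,190+v*.3-.35)
print('knob',atz('top',c2(299,206),153))
print('rim',atz('top',c2(293,282),18))
print('board',atz('top',c2(288,280),18))
print('crottin top',atz('top',c2(253,339),48))
print('wedges',atz('top',c2(220,180),46),atz('top',c2(375,187),46))
im=cv2.imread('pics/top0.png').astype(int)
# knob/ board depth
print('knobdepth',[atd('top',(u,v),d[v,u]) for u,v in((322,166),(321,168),(280,150))])
# knob seg
# slate
m=((im.max(2)<75)).astype(np.uint8); m[:200]=0;m[335:]=0;m[:,:105]=0;m[:,240:]=0
n,l,s,c=cv2.connectedComponentsWithStats(m); i=1+s[1:,4].argmax(); print(s[i])
r=cv2.minAreaRect(np.argwhere(l==i)[:,::-1].astype(np.float32)); print(r)
print('slate',atz('top',r[0],8),[atz('top',q,8) for q in cv2.boxPoints(r)])
# tongs by depth
for n,q in dict(tipL=(372,92),tipR=(466,55),gripL=(437,225),gripR=(515,200),hinge=(528,325),ring=(532,352),tipLend=(380,108),tipRend=(472,80)).items():
    print(n,c1(*q),atz('top',c1(*q),24))
print('jar',atz('top',(215,138),75),'cup',atz('top',(404,142),80),'knife', atz('top',(343,250),15),atz('top',(324,336),15))
E
```

```text
[[-0.  -1.   0. ]
 [-1.   0.  -0.1]
 [ 0.1 -0.  -1. ]]
knob [657.3 -11.7 153. ]
rim [656. -12.  18.]
board [657.   -9.6  18. ]
crottin top [622.3   8.   48. ]
wedges [698.7  21.9  46. ] [694.2 -50.7  46. ]
knobdepth [array([655.9, -12.9, 156.7]), array([652.7, -10.8, 152.3]), array([733.7,  83. ,  17.2])]
[ 117  209  110  111 9625]
((170.64292907714844, 263.91131591796875), (97.76406860351562, 101.58992004394531), 82.14668273925781)
slate [465.4 343.3   8. ] [array([566.2, 476.7,   8. ]), array([595.5, 241.9,   8. ]), array([365.6, 210.5,   8. ]), array([339.7, 440.9,   8. ])]
tipL (421.25, 217.25) [ 562.8 -249.5   24. ]
tipR (449.44999999999993, 206.15) [ 588.2 -317.7   24. ]
gripL (440.75, 257.15) [ 467.2 -291.2   24. ]
gripR (464.15, 249.65) [ 483.8 -347.2   24. ]
hinge (468.04999999999995, 287.15) [ 395.8 -351.4   24. ]
ring (469.25, 295.25) [ 377.  -353.2   24. ]
tipLend (423.65, 222.05) [ 551.2 -254.6   24. ]
tipRend (451.25, 213.65) [ 570.1 -321.1   24. ]
jar [746.4 227.4  75. ] cup [ 729.1 -204.3   80. ] knife [489.4 -62.4  15. ] [290.3 -12.8  15. ]
```

```bash
python3 - <<'E'
from h import *
from scipy.spatial.transform import Rotation as Ro
np.set_printoptions(precision=3,suppress=True)
o=env.get_obs(); print(Ro.from_quat(o['tool_rot']).as_matrix(), env.nose_length)
im=cv2.imread('pics/top0.png'); sc=cv2.imread('pics/scene0.png')
a=np.linspace(0,2*np.pi,60)
def ring(c,r,z): return np.c_[c[0]+r*np.cos(a),c[1]+r*np.sin(a),z+0*a]
L=[ring((657,-12),16,153),ring((656,-12),88,18),ring((657,-10),125,18),ring((622,8),18,48)]
for n,g in (('top',im),('scene',sc)):
    big=cv2.resize(g,None,fx=4,fy=4,interpolation=cv2.INTER_CUBIC)
    for X in L: cv2.polylines(big,[np.int32(np.round(proj(n,X)*4+1.5))],True,(0,255,0),1)
    x,y=(262,125) if n=='top' else (290,240)
    cv2.imwrite(f'pics/ov_{n}.png',big[y*4:(y+120)*4,x*4:(x+140)*4])
E
```

```text
[[ 0.356 -0.     0.935]
 [-0.935 -0.     0.356]
 [ 0.    -1.    -0.   ]] 22.0
```

View pics/ov_top.png

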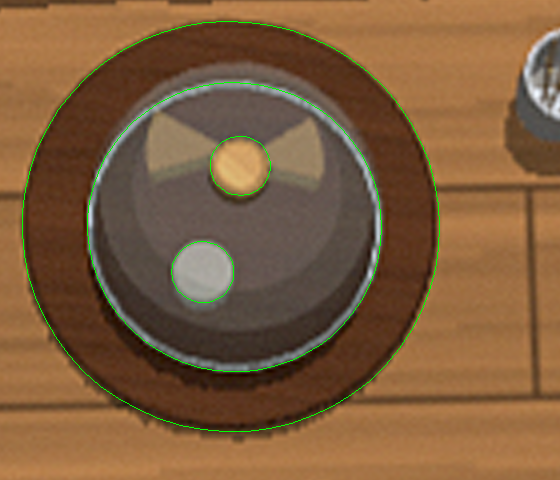

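View pics/ov_scene.png

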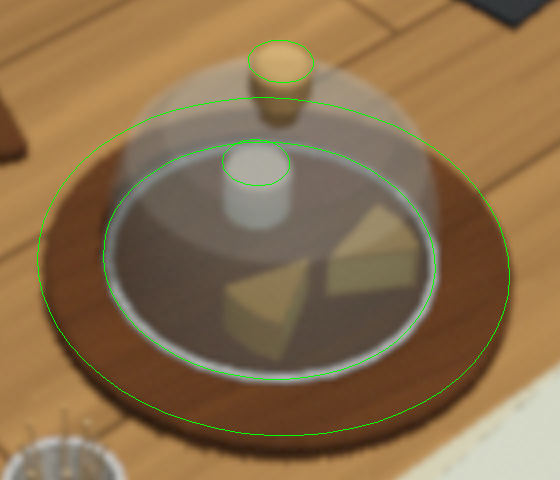

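Call:
servo_tool:
  plan:
    - [0,0,0,0.435,0.572,0,1]
    - [0,0,0,0.435,0.572,0,1]
    - [0,0,0,0.435,0.572,0,1]
    - [0,0,0,0.435,0.572,0,1]
    - [0,0,0,0.435,0.572,0,1]
    - [0,0,0,0.435,0.572,0,1]
    - [0,0,0,0.435,0.572,0,1]
    - [0,0,0,0.435,0.572,0,1]
    - [0,0,0,0.435,0.572,0,1]
    - [0,0,0,0.435,0.572,0,1]
    - [0,0,0,0.435,0.572,0,1]
    - [0,0,0,0.435,0.572,0,1]

```text
clock: 2.2
position: [526.1, -184.3, 253.7]
tool_rot: [-0.582, 0.401, -0.402, 0.582]
force: [0.5, -0.5, -0.7]
grip_width: 85.5
```

Call:
servo_tool:
  plan:
    - [0,0,0,0.026,0.034,0,1]
    - [0,0,0,0.052,0.068,0,1]
    - [0,0,0,0.078,0.102,0,1]
    - [0,0,0,0.1,0.132,0,1]
    - [0,0,0,0.117,0.154,0,1]
    - [0,0,0,0.127,0.167,0,1]
    - [0,0,0,0.131,0.172,0,1]
    - [0,0,0,0.131,0.172,-0.02,1]
    - [0,0,0,0.131,0.172,-0.04,1]
    - [0,0,0,0.131,0.172,-0.053,1]
    - [0,0,0,0.131,0.172,-0.053,1]
    - [0,0,0,0.131,0.172,-0.053,1]

```text
clock: 3.2
position: [654.8, -15.2, 199.1]
tool_rot: [0.583, -0.403, 0.401, -0.581]
force: [0.9, 0.2, 0.4]
grip_width: 85.5
```

```bash
python3 - <<'E'
from h import *
np.set_printoptions(precision=3,suppress=True)
o=env.get_obs();print(o['position'],o['tool_rot'])
for n in('top','scene'): cap(n,n+'1')
a=cv2.imread('pics/top1.png')[110:240,250:390];b=cv2.imread('pics/scene1.png')[180:330,280:440]
cv2.imwrite('pics/c.png',np.hstack([cv2.resize(a,(400,372)),cv2.resize(b,(397,372))]))
E
```

```text
[654.841 -15.155 199.064] [ 0.583 -0.403  0.401 -0.581]
```

View pics/c.png

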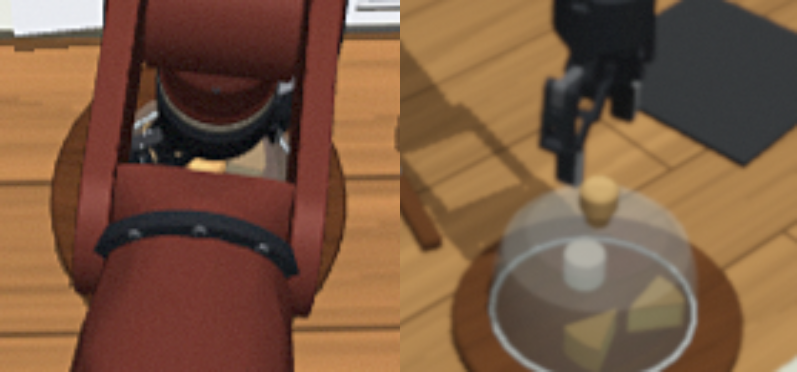

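Call:
servo_tool:
  plan:
    - [0,0,0,0.002,0.003,-0.004,1]
    - [0,0,0,0.002,0.003,-0.012,1]
    - [0,0,0,0.002,0.003,-0.02,1]
    - [0,0,0,0.002,0.003,-0.028,1]
    - [0,0,0,0.002,0.003,-0.036,1]
    - [0,0,0,0.002,0.003,-0.044,1]
    - [0,0,0,0.002,0.003,-0.05,1]
    - [0,0,0,0.002,0.003,-0.053,1]
    - [0,0,0,0.002,0.003,-0.053,1]

```text
clock: 4.05
position: [657.3, -11.0, 145.8]
tool_rot: [0.583, -0.402, 0.401, -0.582]
force: [-0.1, -0.2, 0.3]
grip_width: 85.2
```

Call:
servo_tool:
  plan:
    - [0,0,0,0,0,0,0.3]
    - [0,0,0,0,0,0,0.1]
    - [0,0,0,0,0,0,-0.1]
    - [0,0,0,0,0,0,-0.2]
    - [0,0,0,0,0,0,-0.3]
    - [0,0,0,0,0,0,-0.6]
    - [0,0,0,0,0,0,-1]
    - [0,0,0,0,0,0,-1]

```text
clock: 4.72
position: [658.6, -11.3, 148.1]
tool_rot: [-0.582, 0.401, -0.402, 0.582]
force: [0.1, 0.2, 3.3]
grip_width: 30.2
```

Call:
servo_tool:
  plan:
    - [0,0,0,0,0,0.001,-1]
    - [0,0,0,0,0,0.003,-1]
    - [0,0,0,0,0,0.006,-1]
    - [0,0,0,0,0,0.01,-1]
    - [0,0,0,0,0,0.015,-1]
    - [0,0,0,0,0,0.02,-1]
    - [0,0,0,0,0,0.02,-1]

```text
clock: 5.3
position: [659.0, -11.1, 168.9]
tool_rot: [-0.582, 0.401, -0.402, 0.583]
force: [1.2, 0.4, -3.6]
grip_width: 30.6
```

```bash
python3 - <<'E'
from h import *
np.set_printoptions(precision=3,suppress=True)
o=env.get_obs();print(o['position'],o['force'],o['torque'])
cap('scene','scene2')
b=cv2.imread('pics/scene2.png')[180:330,280:440]
cv2.imwrite('pics/c2.png',cv2.resize(b,(640,600)))
E
```

```text
[658.958 -11.146 168.914] [ 1.25   0.436 -3.622] [-0.014 -0.063 -0.012]
```

View pics/c2.png

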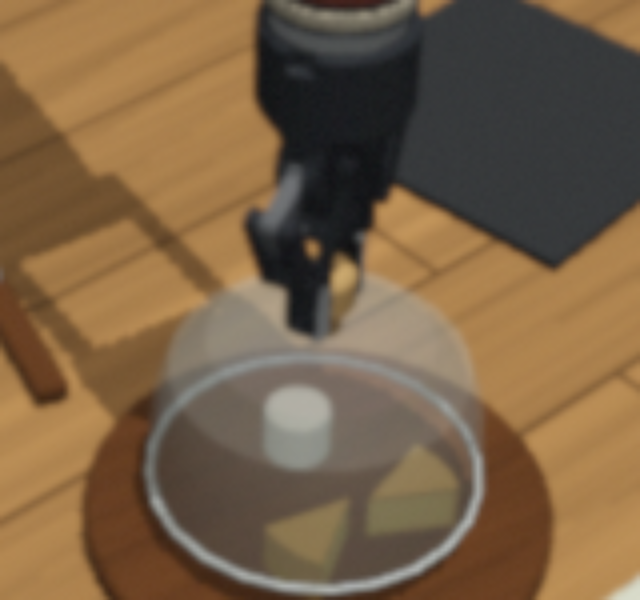

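Call:
servo_tool:
  plan:
    - [0,0,0,0,0,0.003,-1]
    - [0,0,0,0,0,0.009,-1]
    - [0,0,0,0,0,0.018,-1]
    - [0,0,0,0,0,0.03,-1]
    - [0,0,0,0,0,0.042,-1]
    - [0,0,0,0,0,0.054,-1]
    - [0,0,0,-0.002,0.003,0.064,-1]
    - [0,0,0,-0.005,0.009,0.072,-1]
    - [0,0,0,-0.01,0.018,0.077,-1]
    - [0,0,0,-0.017,0.03,0.08,-1]
    - [0,0,0,-0.025,0.045,0.08,-1]
    - [0,0,0,-0.035,0.063,0.08,-1]

```text
clock: 6.35
position: [621.9, 53.3, 246.9]
tool_rot: [0.582, -0.402, 0.401, -0.582]
force: [0.7, 0.3, -3.8]
grip_width: 30.2
```

Call:
servo_tool:
  plan:
    - [0,0,0,-0.011,0.02,0,-1]
    - [0,0,0,-0.023,0.042,0,-1]
    - [0,0,0,-0.036,0.065,0,-1]
    - [0,0,0,-0.049,0.089,0,-1]
    - [0,0,0,-0.062,0.113,0,-1]
    - [0,0,0,-0.075,0.137,0,-1]
    - [0,0,0,-0.088,0.161,0,-1]
    - [0,0,0,-0.101,0.185,0,-1]
    - [0,0,0,-0.114,0.208,0,-1]
    - [0,0,0,-0.125,0.228,0,-1]
    - [0,0,0,-0.134,0.245,0,-1]
    - [0,0,0,-0.142,0.259,0,-1]

```text
clock: 7.35
position: [477.9, 313.0, 246.2]
tool_rot: [0.583, -0.401, 0.4, -0.582]
force: [0.6, 0.4, -3.5]
grip_width: 30.6
```

Call:
servo_tool:
  plan:
    - [0,0,0,-0.005,0.011,0,-1]
    - [0,0,0,-0.009,0.02,-0.004,-1]
    - [0,0,0,-0.011,0.026,-0.012,-1]
    - [0,0,0,-0.012,0.03,-0.024,-1]
    - [0,0,0,-0.012,0.03,-0.038,-1]
    - [0,0,0,-0.012,0.03,-0.052,-1]
    - [0,0,0,-0.012,0.03,-0.066,-1]
    - [0,0,0,-0.012,0.03,-0.078,-1]
    - [0,0,0,-0.012,0.03,-0.087,-1]
    - [0,0,0,-0.012,0.03,-0.093,-1]
    - [0,0,0,-0.012,0.03,-0.096,-1]
    - [0,0,0,-0.012,0.03,-0.096,-1]

```text
clock: 8.35
position: [468.9, 340.5, 150.4]
tool_rot: [0.583, -0.402, 0.401, -0.582]
force: [-0.4, -0.8, -4.0]
grip_width: 30.2
```

```bash
python3 - <<'E'
from h import *
np.set_printoptions(precision=3,suppress=True)
o=env.get_obs();print(o['position'],o['force'],o['torque'])
cap('scene','scene3');cap('top','top3')
b=cv2.imread('pics/scene3.png')[120:270,320:480]
a=cv2.imread('pics/top3.png')[200:335,100:260]
cv2.imwrite('pics/c3.png',np.hstack([cv2.resize(b,(400,375)),cv2.resize(a,(400,375))]))
E
```

```text
[468.864 340.528 150.426] [-0.384 -0.838 -4.05 ] [-0.019  0.033 -0.03 ]
```

View pics/c3.png

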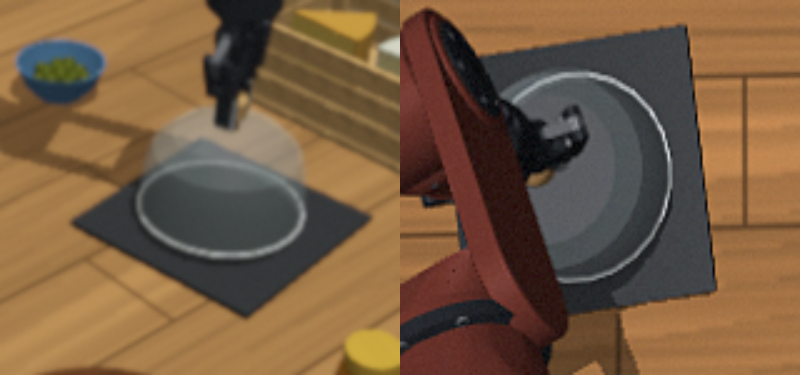

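Call:
servo_tool:
  plan:
    - [0,0,0,-0.002,0.002,-0.003,-1]
    - [0,0,0,-0.002,0.002,-0.006,-1]
    - [0,0,0,-0.002,0.002,-0.008,-1]
    - [0,0,0,-0.002,0.002,-0.01,-1]
    - [0,0,0,-0.002,0.002,-0.011,-1]
    - [0,0,0,-0.002,0.002,-0.012,-1]
    - [0,0,0,-0.002,0.002,-0.012,-1]

```text
clock: 9.03
position: [466.9, 342.8, 139.0]
tool_rot: [0.582, -0.401, 0.401, -0.582]
force: [-0.2, -1.0, -2.8]
grip_width: 30.4
```

Call:
servo_tool:
  plan:
    - [0,0,0,0,0,-0.0005,-1]
    - [0,0,0,0,0,-0.001,-1]
    - [0,0,0,0,0,-0.0015,-1]
    - [0,0,0,0,0,-0.0015,-1]

```text
clock: 9.37
position: [467.4, 343.0, 138.3]
tool_rot: [-0.582, 0.401, -0.401, 0.582]
force: [0.1, -1.3, -1.3]
grip_width: 30.6
```

Call:
servo_tool:
  plan:
    - [0,0,0,0,0,-0.0005,-1]
    - [0,0,0,0,0,-0.001,-1]
    - [0,0,0,0,0,-0.001,-1]

```text
clock: 9.62
position: [467.6, 343.0, 138.1]
tool_rot: [-0.582, 0.401, -0.402, 0.582]
force: [-2.1, -2.3, 5.1]
grip_width: 30.4
```

Call:
servo_tool:
  plan:
    - [0,0,0,0,0,0,-0.2]
    - [0,0,0,0,0,0,-0.1]
    - [0,0,0,0,0,0,0.1]
    - [0,0,0,0,0,0,0.4]
    - [0,0,0,0,0,0,0.8]
    - [0,0,0,0,0,0,1]
    - [0,0,0,0,0,0,1]
    - [0,0,0,0,0,0,1]

```text
clock: 10.28
position: [467.1, 342.9, 136.8]
tool_rot: [-0.582, 0.401, -0.401, 0.582]
force: [0.5, 0.8, -0.2]
grip_width: 85.6
```

Call:
servo_tool:
  plan:
    - [0,0,0,0,0,0.01,1]
    - [0,0,0,0,0,0.025,1]
    - [0,0,0,0,0,0.045,1]
    - [0,0,0,0,0,0.07,1]
    - [0,0,0,0,-0.01,0.095,1]
    - [0,0,0,0,-0.03,0.11,1]
    - [0,0,0,0,-0.06,0.11,1]
    - [0,0,0,0,-0.1,0.11,1]
    - [0,0,0,0,-0.14,0.11,1]
    - [0,0,0,0,-0.18,0.11,1]
    - [0,0,0,0,-0.22,0.11,1]
    - [0,0,0,0,-0.26,0.11,1]

```text
clock: 11.28
position: [466.9, 81.3, 247.9]
tool_rot: [-0.582, 0.401, -0.402, 0.583]
force: [0.1, -0.0, 0.1]
grip_width: 84.9
```

```bash
python3 - <<'E'
from h import *
np.set_printoptions(precision=3,suppress=True)
o=env.get_obs();print(o['position'],o['force'],o['torque'])
cap('scene','scene4');cap('top','top4')
E
```

```text
[466.905  81.252 247.913] [ 0.138 -0.01   0.125] [ 0.012 -0.066 -0.019]
```

View pics/scene4.png

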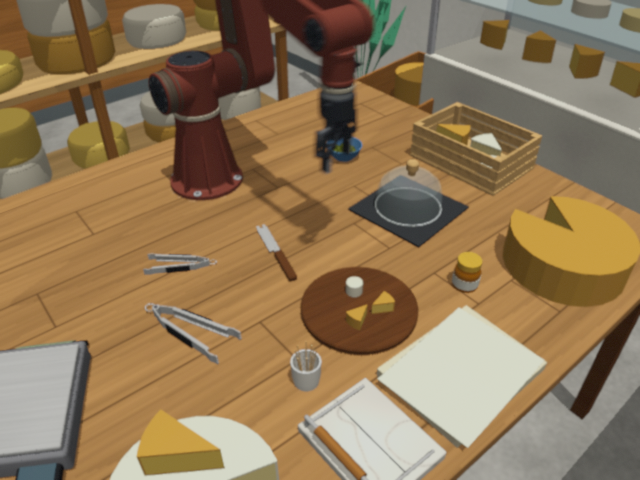

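View pics/top4.png

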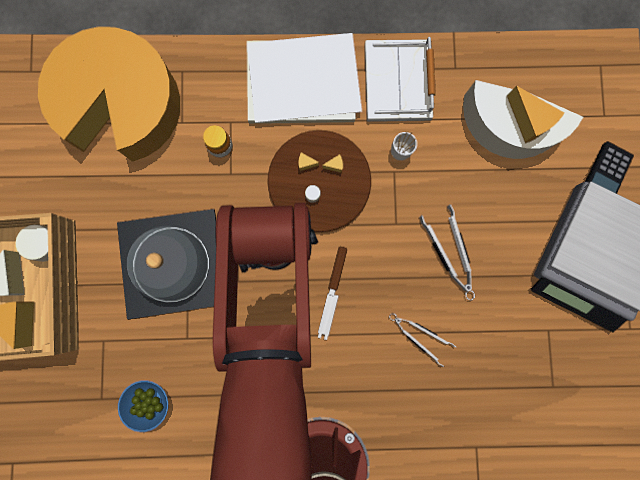

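```bash
cat > ov.py <<'E'
from h import *
def draw(n,fn,out,gx,gy,yaw,box,crot=None,z=24,f=6,gw=31,ti=35):
    g=cv2.imread('pics/'+fn+'.png'); big=cv2.resize(g,None,fx=f,fy=f,interpolation=cv2.INTER_CUBIC)
    c,s=np.cos(np.radians(yaw)),np.sin(np.radians(yaw))
    def L(pts,col,cl=True):
        X=np.array([[gx+c*x-s*y,gy+s*x+c*y,zz] for x,y,zz in pts]); P=np.int32(np.round(proj(n,X)*f+f/2-.5)); cv2.polylines(big,[P],cl,col,1)
    L([(-38,gw,z),(38,gw,z)],(0,255,0)); L([(-38,-gw,z),(38,-gw,z)],(0,255,0))
    L([(75,ti,z),(105,ti,z)],(255,255,0)); L([(75,-ti,z),(105,-ti,z)],(255,255,0))
    L([(-100,0,z),(110,0,z)],(0,0,255)); L([(-92,-8,z),(-92,8,z)],(0,0,255)); L([(0,-40,z),(0,40,z)],(0,0,255))
    if crot is not None:
        a=np.linspace(0,2*np.pi,50)
        P=proj(n,np.c_[crot[0]+18*np.cos(a),crot[1]+18*np.sin(a),48+0*a]); cv2.polylines(big,[np.int32(np.round(P*f+f/2-.5))],True,(0,255,0),1)
    x0,y0,x1,y1=box; cv2.imwrite('pics/'+out+'.png',big[y0*f:y1*f,x0*f:x1*f])
E
python3 - <<'E'
from ov import *
draw('top','top4','t1',482,-319,20.7,(400,195,500,305))
draw('scene','scene4','t2',482,-319,20.7,(140,290,260,370))
draw('top','top4','t3',482,-319,20.7,(262,125,382,240),(622,8),f=5)
d=np.load('pics/top4.npy');print([round(float(atd('top',(u,v),d[v,u])[2]),1) for u,v in((440,255),(445,265),(463,250),(312,193))])
E
```

```text
[21.0, 21.5, 16.7, 49.5]
```

View pics/t1.png

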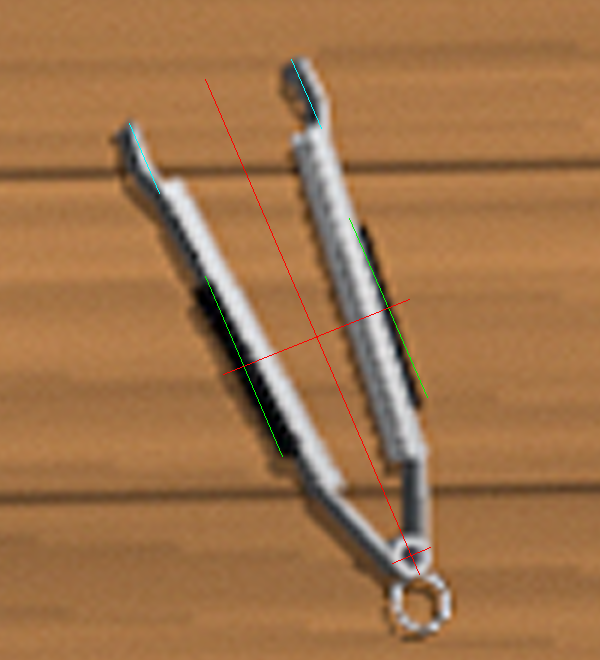

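View pics/t2.png

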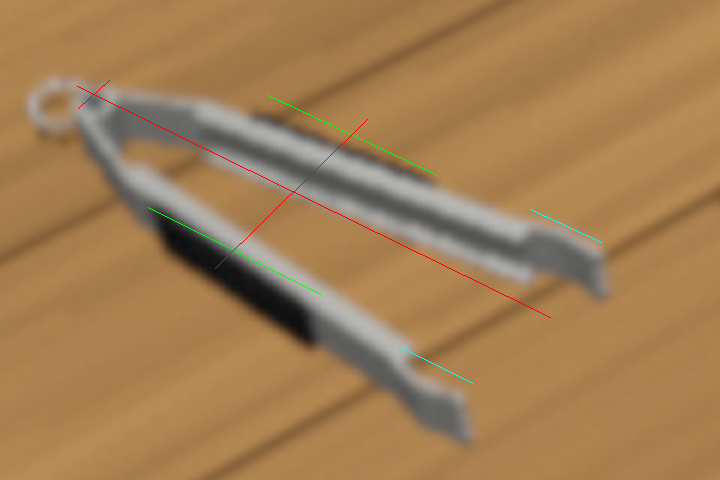

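View pics/t3.png

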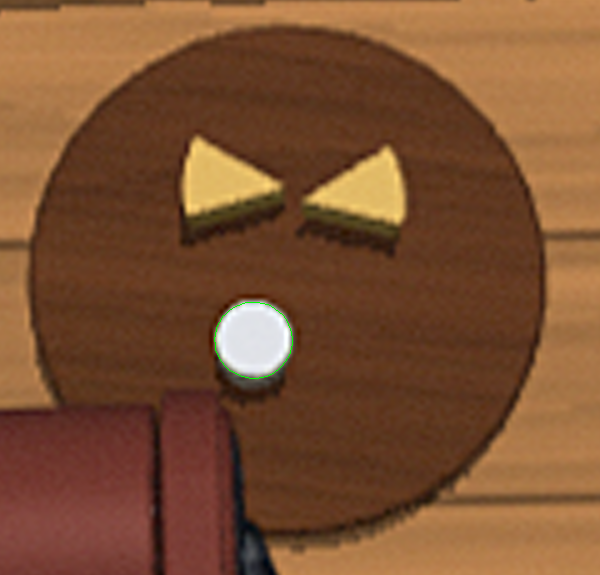

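Call:
servo_tool:
  plan:
    - [0,0,0,0.001,-0.04,0,1]
    - [0,0,0,0.003,-0.08,0,1]
    - [0,0,0,0.005,-0.12,0,1]
    - [0,0,0,0.006,-0.16,0,1]
    - [0,0,0,0.008,-0.2,0,1]
    - [0,0,0,0.01,-0.24,0,1]
    - [0,0,0,0.011,-0.28,-0.01,1]
    - [0,0,0,0.013,-0.32,-0.03,1]
    - [0,0,0,0.014,-0.355,-0.05,1]
    - [0,0,0,0.015,-0.38,-0.07,1]
    - [0,0,0,0.016,-0.395,-0.09,1]
    - [0,0,0,0.016,-0.4,-0.1,1]

```text
clock: 12.38
position: [482.5, -318.5, 144.7]
tool_rot: [-0.582, 0.403, -0.401, 0.582]
force: [-1.2, -0.5, -0.5]
grip_width: 85.1
```

Call:
servo_tool:
  plan:
    - [0,0,0,0,0,-0.01,1]
    - [0,0,0,0,0,-0.03,1]
    - [0,0,0,0,0,-0.05,1]
    - [0,0,0,0,0,-0.065,1]
    - [0,0,0,0,0,-0.075,1]
    - [0,0,0,0,0,-0.08,1]
    - [0,0,0,0,0,-0.08,1]

```text
clock: 12.97
position: [483.0, -315.7, 66.2]
tool_rot: [-0.582, 0.402, -0.4, 0.583]
force: [-0.1, 0.1, -0.3]
grip_width: 85.4
```

```bash
python3 - <<'E'
from h import *
np.set_printoptions(precision=3,suppress=True)
o=env.get_obs();print(o['position'],o['force'],o['torque'])
cap('scene','scene5')
cv2.imwrite('pics/c5.png',cv2.resize(cv2.imread('pics/scene5.png')[240:380,110:290],(770,600)))
E
```

```text
[ 483.007 -315.706   66.208] [-0.142  0.144 -0.325] [-0.041  0.012  0.047]
```

View pics/c5.png

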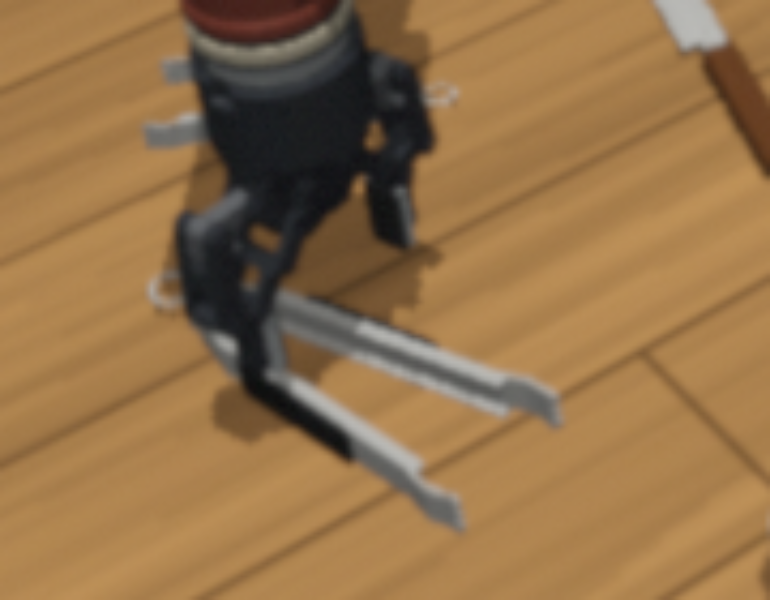

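Call:
servo_tool:
  plan:
    - [0,0,0,0,-0.003,-0.006,1]
    - [0,0,0,0,-0.003,-0.012,1]
    - [0,0,0,0,-0.003,-0.018,1]
    - [0,0,0,0,-0.003,-0.024,1]
    - [0,0,0,0,-0.003,-0.028,1]
    - [0,0,0,0,-0.003,-0.03,1]
    - [0,0,0,0,-0.003,-0.03,1]

```text
clock: 13.6
position: [482.5, -319.7, 35.8]
tool_rot: [-0.582, 0.402, -0.401, 0.582]
force: [0.1, 0.6, 0.5]
grip_width: 85.5
```

```bash
python3 - <<'E'
from h import *
np.set_printoptions(precision=3,suppress=True)
o=env.get_obs();print(o['position'],o['force'],o['torque'])
cap('scene','scene6')
cv2.imwrite('pics/c6.png',cv2.resize(cv2.imread('pics/scene6.png')[270:370,130:250],(720,600)))
E
```

```text
[ 482.49  -319.66    35.845] [0.136 0.581 0.503] [-0.02   0.011 -0.053]
```

View pics/c6.png

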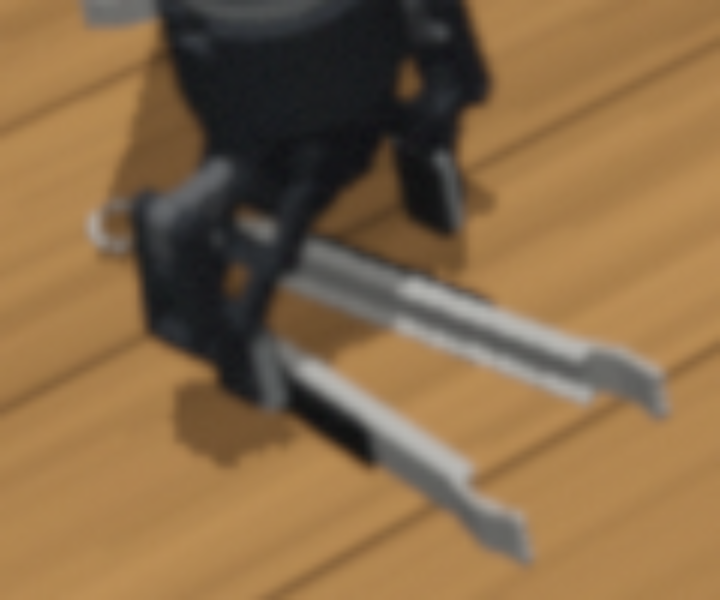

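Call:
servo_tool:
  plan:
    - [0,0,0,0,0.001,-0.004,1]
    - [0,0,0,0,0.001,-0.008,1]
    - [0,0,0,0,0.001,-0.01,1]
    - [0,0,0,0,0.001,-0.01,0.8]
    - [0,0,0,0,0.001,-0.01,0.6]
    - [0,0,0,0,0.001,-0.01,0.5]
    - [0,0,0,0,0.001,-0.01,0.5]

```text
clock: 14.23
position: [483.3, -319.3, 27.0]
tool_rot: [0.582, -0.401, 0.402, -0.582]
force: [-0.0, 0.1, -1.1]
grip_width: 64.3
```

Call:
servo_tool:
  plan:
    - [0,0,0,0,0,-0.001,0.45]
    - [0,0,0,0,0,-0.002,0.4]
    - [0,0,0,0,0,-0.003,0.35]
    - [0,0,0,0,0,-0.003,0.3]
    - [0,0,0,0,0,-0.003,0.26]
    - [0,0,0,0,0,-0.003,0.23]
    - [0,0,0,0,0,-0.003,0.23]
    - [0,0,0,0,0,-0.003,0.23]

```text
clock: 14.9
position: [484.5, -320.4, 26.0]
tool_rot: [0.582, -0.4, 0.403, -0.582]
force: [-0.6, 0.6, 7.4]
grip_width: 52.8
```

```bash
python3 - <<'E'
from h import *
np.set_printoptions(precision=3,suppress=True)
o=env.get_obs();print(o['position'],o['force'],o['torque'],o['grip_width'])
cap('scene','scene7');cap('top','top7')
a=cv2.resize(cv2.imread('pics/scene7.png')[270:370,130:250],(480,400)); b=cv2.resize(cv2.imread('pics/top7.png')[195:305,400:490],(320,400))
cv2.imwrite('pics/c7.png',np.hstack([a,b]))
E
```

```text
[ 484.475 -320.445   25.999] [-0.623  0.648  7.376] [ 0.062  0.133 -0.004] 52.76080757036702
```

View pics/c7.png

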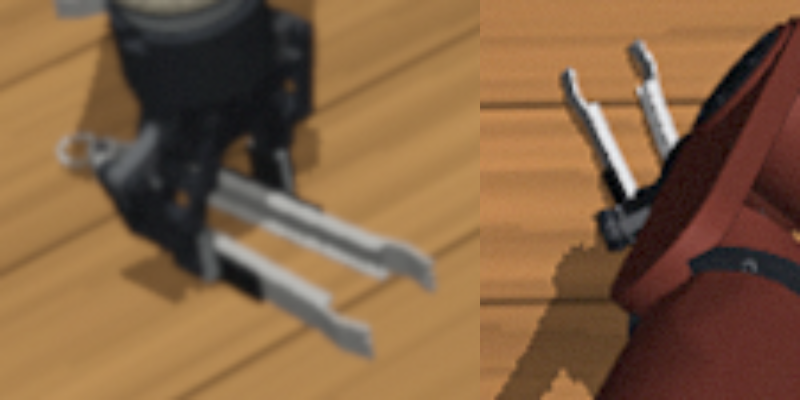

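Call:
servo_tool:
  plan:
    - [0,0,0,0,0,0.003,0.23]
    - [0,0,0,0,0,0.006,0.23]
    - [0,0,0,0,0,0.01,0.23]
    - [0,0,0,0,0,0.015,0.23]
    - [0,0,0,0,0,0.022,0.23]
    - [0,0,0,0,0,0.03,0.23]
    - [0,0,0,0,0,0.03,0.23]

```text
clock: 15.58
position: [484.3, -320.1, 56.0]
tool_rot: [0.582, -0.4, 0.403, -0.582]
force: [1.6, -1.3, -1.0]
grip_width: 52.2
```

```bash
python3 - <<'E'
from h import *
np.set_printoptions(precision=3,suppress=True)
o=env.get_obs();print(o['position'],o['force'],o['torque'],o['grip_width'])
cap('scene','scene8');cap('top','top8')
a=cv2.resize(cv2.imread('pics/scene8.png')[260:360,130:250],(480,400)); b=cv2.resize(cv2.imread('pics/top8.png')[195:305,400:490],(320,400))
cv2.imwrite('pics/c8.png',np.hstack([a,b]))
E
```

```text
[ 484.309 -320.077   55.981] [ 1.58  -1.339 -1.041] [ 0.035 -0.048  0.044] 52.21296404578409
```

View pics/c8.png

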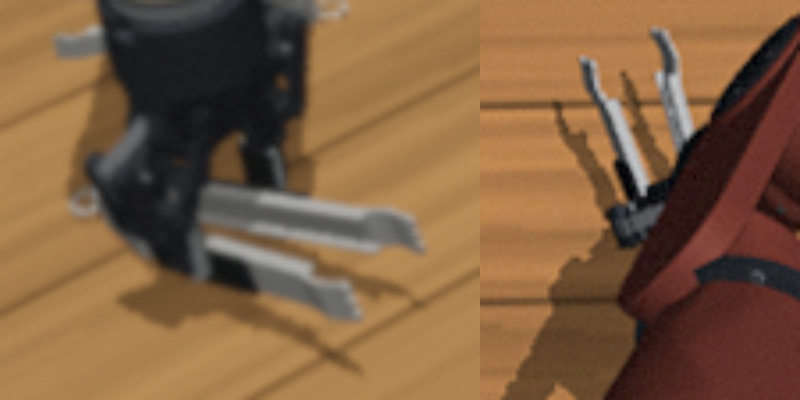

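```bash
python3 - <<'E'
from h import *
np.set_printoptions(precision=1,suppress=True)
from scipy.spatial.transform import Rotation as Ro
print(Ro.from_quat(env.get_obs()['tool_rot']).as_matrix())
d=np.load('pics/top8.npy');im=cv2.imread('pics/top8.png')
for k in ((424,213),(425,216),(428,221),(432,230),(436,240),(451,206),(453,210),(456,218),(459,228)):
    u,v=k
    w=d[v-1:v+2,u-1:u+2]; w=w[w>0]; m=w.min(); print(k,atd('top',k,m), im[v,u])
d=np.load('pics/scene8.npy')
def pts(d):
  for k in ((151,310),(234,320),(220,337),(190,310),(200,312),(215,316),(190,322),(205,330)):
    u,v=k; w=d[v-1:v+2,u-1:u+2]; w=w[w>0]; print(k,atd('scene',k,np.min(w)))
pts(d)
E
```

```text
[[ 0.4  0.   0.9]
 [-0.9 -0.   0.4]
 [ 0.  -1.   0. ]]
(424, 213) [ 576.5 -261.7    1.9] [ 76 127 180]
(425, 216) [ 568.9 -263.5    3.2] [ 79 128 182]
(428, 221) [ 556.8 -270.4    2.2] [ 79 130 185]
(432, 230) [ 534.7 -279.1    2.2] [ 75 122 171]
(436, 240) [ 505.9 -276.9   43.2] [ 87 143 204]
(451, 206) [ 579.5 -306.5   75. ] [73 72 69]
(453, 210) [ 570.6 -311.3   72.3] [65 63 60]
(456, 218) [ 552.3 -317.7   70.8] [160 167 183]
(459, 228) [ 530.  -325.1   65. ] [153 163 184]
(151, 310) [ 381.2 -358.9    2.3]
(234, 320) [ 576.3 -262.7   69.3]
(220, 337) [ 592.3 -305.    64.3]
(190, 310) [ 479.1 -309.3   49.1]
(200, 312) [ 505.2 -299.5   58. ]
(215, 316) [ 532.2 -281.    56.4]
(190, 322) [ 518.7 -329.3   60.4]
(205, 330) [ 566.5 -321.3   72.9]
```

```bash
python3 - <<'E'
import cv2
a=cv2.imread('pics/scene8.png')[255:355,130:263]
cv2.imwrite('pics/c8b.png',cv2.resize(a,(798,600),interpolation=cv2.INTER_CUBIC))
E
```

View pics/c8b.png

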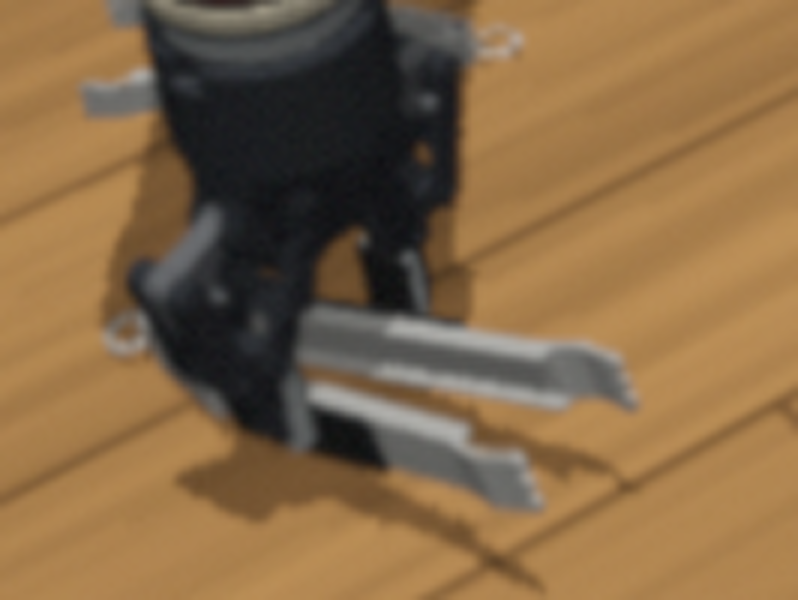

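Call:
servo_tool:
  plan:
    - [0,0,0,0,0,-0.006,0.23]
    - [0,0,0,0,0,-0.012,0.23]
    - [0,0,0,0,0,-0.018,0.23]
    - [0,0,0,0,0,-0.023,0.23]
    - [0,0,0,0,0,-0.027,0.23]
    - [0,0,0,0,0,-0.03,0.23]
    - [0,0,0,0,0,-0.03,0.35]
    - [0,0,0,0,0,-0.03,0.5]
    - [0,0,0,-0.003,-0.001,-0.03,0.6]
    - [0,0,0,-0.0055,-0.002,-0.03,0.6]
    - [0,0,0,-0.0075,-0.003,-0.03,0.6]
    - [0,0,0,-0.0075,-0.003,-0.03,0.6]

```text
clock: 16.68
position: [475.1, -322.4, 23.9]
tool_rot: [0.582, -0.401, 0.401, -0.582]
force: [0.4, 0.3, 0.1]
grip_width: 68.3
```

```bash
cat > snap.py <<'E'
from h import *
import sys
np.set_printoptions(precision=2,suppress=True)
o=env.get_obs();print(o['position'],o['force'],o['torque'],o['grip_width'])
k=sys.argv[1]; b=list(map(int,sys.argv[2:6])); t=list(map(int,sys.argv[6:10]))
cap('scene','scene'+k);cap('top','top'+k)
f=lambda p,x:cv2.resize(cv2.imread(p)[x[1]:x[3],x[0]:x[2]],(int(400*(x[2]-x[0])/(x[3]-x[1])),400),interpolation=cv2.INTER_CUBIC)
cv2.imwrite('pics/c'+k+'.png',np.hstack([f('pics/scene'+k+'.png',b),f('pics/top'+k+'.png',t)])[:,:800])
E
python3 snap.py 9 130 270 250 370 400 195 490 305
```

```text
[ 475.14 -322.41   23.89] [0.36 0.27 0.06] [ 0.03  0.03 -0.01] 68.31143413270144
```

View pics/c9.png

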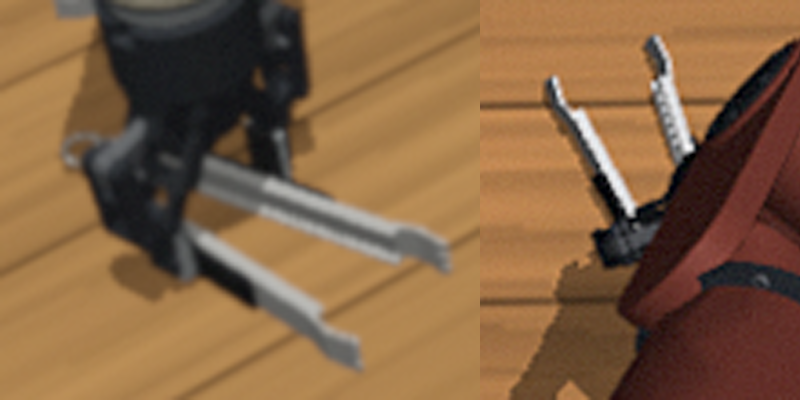

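Call:
servo_tool:
  plan:
    - [0,0,0,0,0,0.001,0.5]
    - [0,0,0,0,0,0.002,0.42]
    - [0,0,0,0,0,0.0025,0.36]
    - [0,0,0,0,0,0.0025,0.31]
    - [0,0,0,0,0,0.0025,0.27]
    - [0,0,0,0,0,0.0025,0.23]
    - [0,0,0,0,0,0.0025,0.21]
    - [0,0,0,0,0,0.0025,0.21]

```text
clock: 17.45
position: [476.2, -322.6, 27.3]
tool_rot: [0.582, -0.401, 0.402, -0.582]
force: [-1.0, 0.7, 5.5]
grip_width: 51.9
```

Call:
servo_tool:
  plan:
    - [0,0,0,0,0,0.001,0.21]
    - [0,0,0,0,0,0.003,0.21]
    - [0,0,0,0,0,0.006,0.21]
    - [0,0,0,0,0,0.01,0.21]
    - [0,0,0,0,0,0.015,0.21]
    - [0,0,0,0,0,0.021,0.21]
    - [0,0,0,0,0,0.027,0.21]
    - [0,0,0,0,0,0.03,0.21]
    - [0,0,0,0,0,0.03,0.21]

```text
clock: 18.2
position: [476.4, -322.8, 57.7]
tool_rot: [0.582, -0.4, 0.402, -0.582]
force: [-0.1, -1.0, -1.3]
grip_width: 51.6
```

```bash
python3 snap.py 10 130 260 250 360 400 195 490 305
```

```text
[ 476.38 -322.81   57.74] [-0.07 -0.96 -1.28] [-0.01  0.04 -0.02] 51.62408823991442
```

View pics/c10.png

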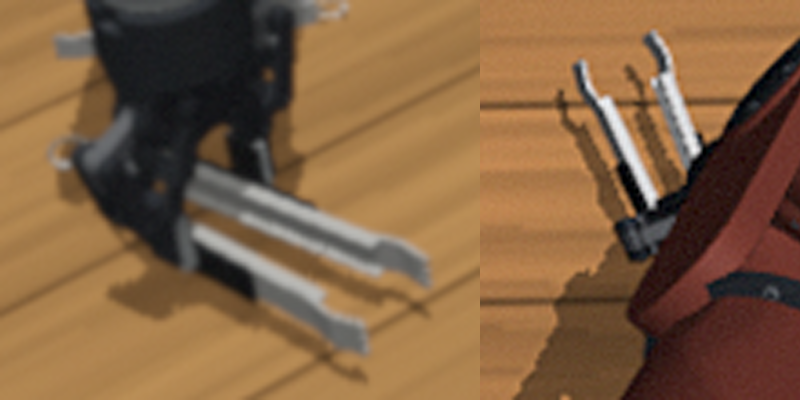

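```bash
python3 - <<'E'
from ov import *
d=np.load('pics/top10.npy')
for x,y in ((580,68),(598,100),(615,125),(655,45),(665,75),(680,120)):
    k=(int(round(400+(x-480)/3.636)),int(round(195+y/3.636))); u,v=k
    w=d[v-1:v+2,u-1:u+2]; print(k,atd('top',k,w[w>0].min()).round(1))
draw('top','top10','t4',483.5,-320.2,20.85,(400,195,500,300),z=54,gw=26,ti=26)
draw('scene','scene10','t5',483.5,-320.2,20.85,(140,270,260,360),z=54,gw=26,ti=26)
E
```

```text
(428, 214) [ 565.5 -258.4   54.1]
(432, 223) [ 544.  -266.3   56. ]
(437, 229) [ 530.1 -277.5   54.7]
(448, 207) [ 581.2 -305.9   52.8]
(451, 216) [ 559.5 -311.    55.7]
(455, 228) [ 531.9 -319.7   52.5]
```

View pics/t4.png

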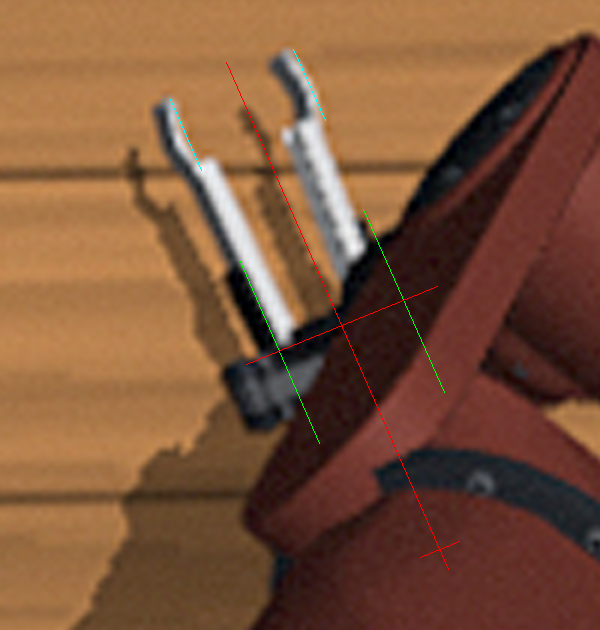

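View pics/t5.png

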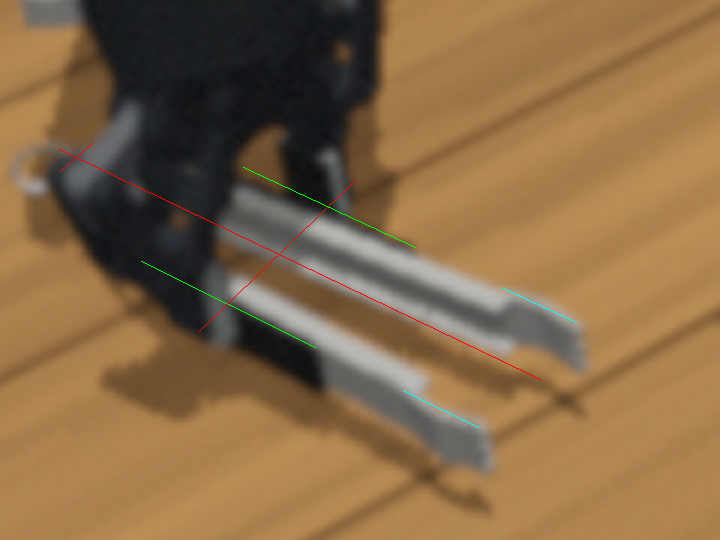

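Call:
servo_tool:
  plan:
    - [0,0,0,0,0,0.003,0.21]
    - [0,0,0,0,0.002,0.009,0.21]
    - [0,0,0,0,0.006,0.017,0.21]
    - [0,0,0,0,0.013,0.027,0.21]
    - [0,0,-1,0,0.023,0.036,0.21]
    - [0,0,-2,-0.001,0.036,0.044,0.21]
    - [0,0,-3,-0.001,0.051,0.05,0.21]
    - [0,0,-5,-0.001,0.068,0.053,0.21]
    - [0,0,-6.5,-0.002,0.085,0.053,0.21]
    - [0,0,-8,-0.002,0.103,0.053,0.21]
    - [0,0,-10,-0.003,0.121,0.053,0.21]
    - [0,0,-11.5,-0.003,0.139,0.053,0.21]

```text
clock: 19.3
position: [472.6, -181.8, 110.4]
tool_rot: [-0.539, 0.458, -0.458, 0.539]
force: [0.6, 0.0, -0.3]
grip_width: 51.9
```

Call:
servo_tool:
  plan:
    - [0,0,-1.5,0,0.018,0,0.21]
    - [0,0,-3,-0.001,0.036,0,0.21]
    - [0,0,-4.5,-0.001,0.054,0,0.21]
    - [0,0,-6,-0.001,0.072,0,0.21]
    - [0,0,-7,-0.002,0.09,0,0.21]
    - [0,0,-8,-0.002,0.108,0,0.21]
    - [0,0,-9,-0.003,0.126,0,0.21]
    - [0,0,-9.5,-0.003,0.143,0,0.21]
    - [0,0,-9.5,-0.003,0.158,0,0.21]
    - [0,0,-9.5,-0.003,0.17,0,0.21]
    - [0,0,-9.5,-0.003,0.179,0,0.21]
    - [0,0,-9.5,-0.003,0.185,0,0.21]

```text
clock: 20.3
position: [469.6, 3.1, 110.1]
tool_rot: [0.499, -0.5, 0.501, -0.5]
force: [0.2, -0.8, -1.6]
grip_width: 51.9
```

```bash
python3 snap.py 11 220 220 400 340 260 130 380 280; python3 -c "
from h import *
from scipy.spatial.transform import Rotation as R
print(R.from_quat(env.get_obs()['tool_rot']).as_matrix().round(3))"
```

```text
[469.62   3.09 110.08] [ 0.23 -0.82 -1.59] [ 0.01 -0.02 -0.01] 51.85987105193509
[[-0.001  0.001  1.   ]
 [-1.    -0.    -0.001]
 [ 0.    -1.     0.001]]
```

View pics/c11.png

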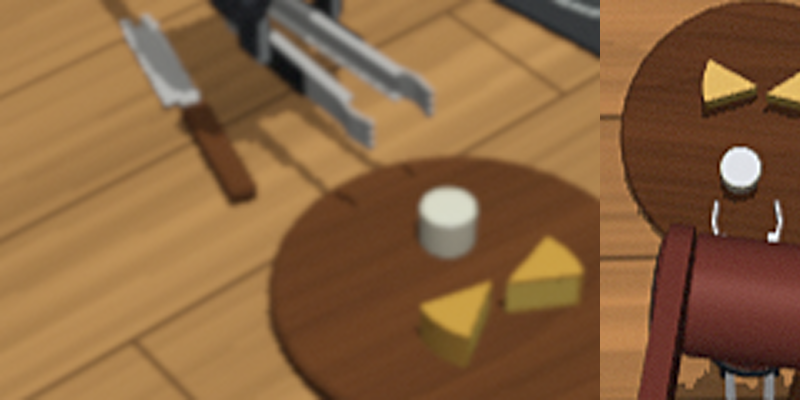

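```bash
python3 - <<'E'
from h import *
im=cv2.imread('pics/top11.png'); d=np.load('pics/top11.npy')
cv2.imwrite('pics/t6.png',cv2.resize(im[180:225,290:345],(733,600),interpolation=cv2.INTER_CUBIC))
for u in range(296,336):
    for v in (207,210,213):
        if d[v,u]>0:
            p=atd('top',(u,v),d[v,u])
            if p[2]>60: print(u,v,p.round(1))
E
```

```text
302 210 [570.9  31.7 107.6]
302 213 [564.9  31.9 103.8]
303 207 [578.4  29.5 103. ]
303 210 [571.2  29.6 106. ]
303 213 [568.3  29.9  83.2]
325 207 [580.  -19.5  89.5]
326 207 [577.3 -21.2 104.2]
326 210 [570.  -21.  107.5]
326 213 [566.9 -21.6  86.2]
327 210 [570.1 -23.2 106.7]
327 213 [563.2 -23.  107.9]
```

View pics/t6.png

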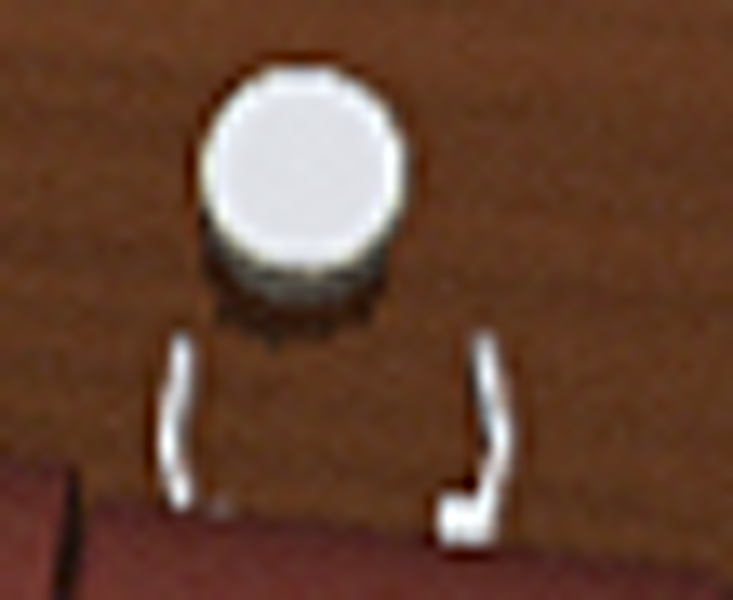

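```bash
python3 - <<'E'
from h import *
print(atz('top',(312.3,192.1),48), atz('top',(303.3,204.6),107),atz('top',(326,204.6),107))
im=cv2.imread('pics/top11.png'); m=(im.min(2)>190).astype(np.uint8)
n,l,s,c=cv2.connectedComponentsWithStats(m[180:200,295:330]); i=1+s[1:,4].argmax(); print(s[i],c[i]+[295,180],atz('top',c[i]+[295,180],48))
E
```

```text
[623.0360504    7.75344281  48.        ] [583.01616995  28.66110201 107.        ] [582.12375056 -21.25666435 107.        ]
[ 10   6  15  14 161] [312.31677019 192.24223602] [622.69922612   7.72127317  48.        ]
```

Call:
servo_tool:
  plan:
    - [0,0,0,0,0.001,-0.003,0.21]
    - [0,0,0,0,0.002,-0.009,0.21]
    - [0,0,0,0,0.003,-0.017,0.21]
    - [0,0,0,0,0.004,-0.026,0.21]
    - [0,0,0,0,0.004,-0.035,0.21]
    - [0,0,0,0,0.004,-0.043,0.21]
    - [0,0,0,0,0.004,-0.05,0.21]
    - [0,0,0,0,0.004,-0.055,0.21]
    - [0,0,0,0,0.004,-0.058,0.21]
    - [0,0,0,0,0.004,-0.06,0.21]
    - [0,0,0,0,0.004,-0.06,0.21]

```text
clock: 21.32
position: [469.5, 5.9, 49.0]
tool_rot: [-0.499, 0.501, -0.501, 0.499]
force: [-0.1, -0.3, -1.2]
grip_width: 51.8
```

```bash
python3 snap.py 12 270 240 390 330 270 150 370 250; python3 -c "
from h import *
d=np.load('pics/top12.npy')
for u in range(294,338):
    for v in (209,212,215):
        if d[v,u]>0:
            p=atd('top',(u,v),d[v,u])
            if p[2]>32: print(u,v,p.round(1))"
```

```text
[469.45   5.9   48.95] [-0.13 -0.31 -1.24] [-0.04  0.09 -0.01] 51.83371975683392
302 212 [576.9  32.6  46.2]
302 215 [569.8  32.7  46.7]
303 212 [577.4  30.3  43.4]
324 212 [576.4 -18.5  44.1]
324 215 [570.6 -18.6  36.4]
325 215 [569.5 -20.7  42.8]
```

View pics/c12.png

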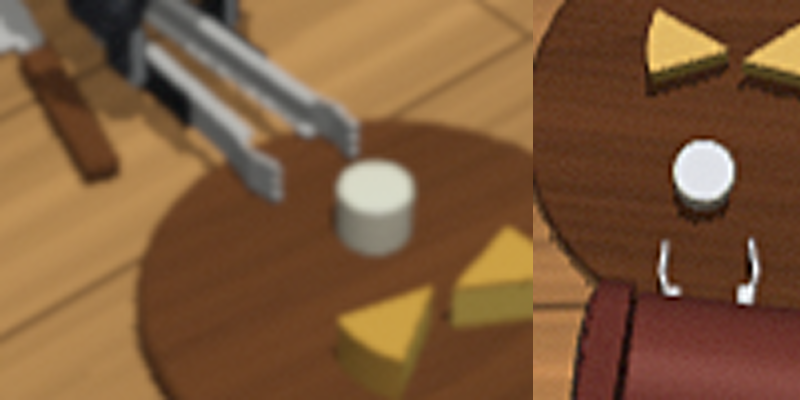

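Call:
servo_tool:
  plan:
    - [0,0,0,0.002,0.001,0,0.21]
    - [0,0,0,0.006,0.002,0,0.21]
    - [0,0,0,0.012,0.002,0,0.21]
    - [0,0,0,0.018,0.002,0,0.21]
    - [0,0,0,0.024,0.002,0,0.21]
    - [0,0,0,0.028,0.002,0,0.21]
    - [0,0,0,0.03,0.002,0,0.21]
    - [0,0,0,0.03,0.002,0,0.21]

```text
clock: 22.08
position: [500.4, 7.8, 49.4]
tool_rot: [0.499, -0.501, 0.501, -0.499]
force: [0.2, 0.1, -1.2]
grip_width: 51.9
```

```bash
python3 snap.py 13 270 240 390 330 270 150 370 250
```

```text
[500.36   7.8   49.39] [ 0.25  0.07 -1.15] [-0.03 -0.02 -0.03] 51.887399760787616
```

View pics/c13.png

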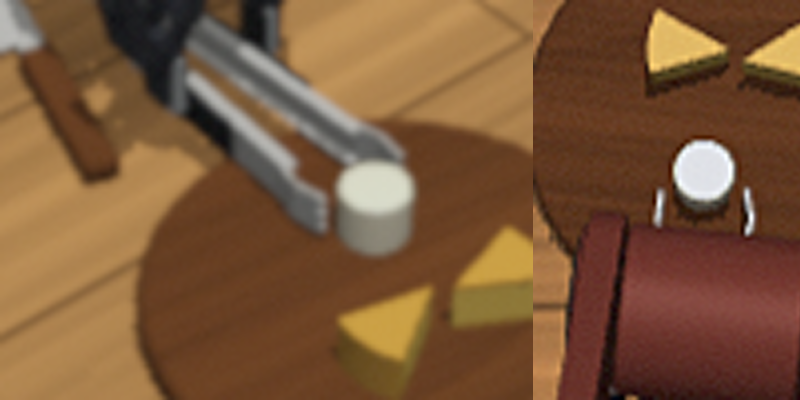

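Call:
servo_tool:
  plan:
    - [0,0,0,0.003,0,0,0.21]
    - [0,0,0,0.007,0,0,0.21]
    - [0,0,0,0.012,0,0,0.21]
    - [0,0,0,0.017,0,0,0.21]
    - [0,0,0,0.021,0,0,0.21]
    - [0,0,0,0.024,0,0,0.21]
    - [0,0,0,0.024,0,0,0.21]

```text
clock: 22.77
position: [524.7, 7.8, 49.5]
tool_rot: [0.499, -0.5, 0.501, -0.5]
force: [-0.5, 0.0, -1.1]
grip_width: 51.7
```

```bash
python3 snap.py 14 270 240 390 330 270 150 370 250
```

```text
[524.7    7.8   49.55] [-0.49  0.01 -1.12] [-0.    0.02  0.06] 51.723834593784
```

View pics/c14.png

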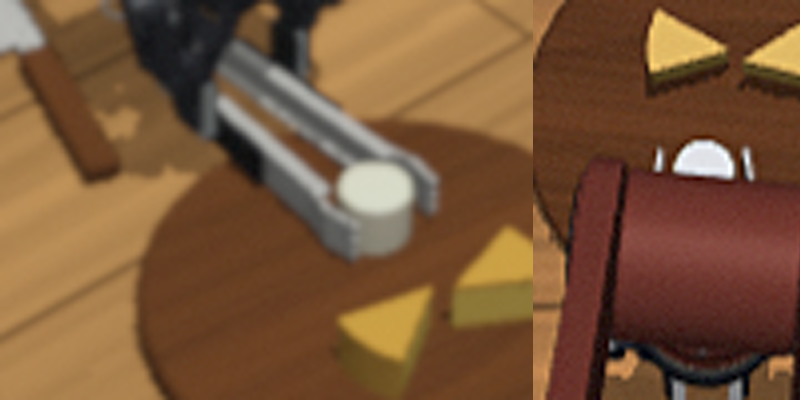

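Call:
servo_tool:
  plan:
    - [0,0,0,0.001,0,0,0.18]
    - [0,0,0,0.001,0,0,0.16]
    - [0,0,0,0.001,0,0,0.14]
    - [0,0,0,0.001,0,0,0.12]
    - [0,0,0,0.001,0,0,0.1]
    - [0,0,0,0.001,0,0,0.08]
    - [0,0,0,0.001,0,0,0.07]
    - [0,0,0,0.001,0,0,0.06]
    - [0,0,0,0.001,0,0,0.06]

```text
clock: 23.62
position: [524.6, 7.9, 49.3]
tool_rot: [0.499, -0.501, 0.501, -0.499]
force: [0.5, 0.1, -0.7]
grip_width: 45.4
```

```bash
python3 snap.py 15 270 240 390 330 270 150 370 250
```

```text
[524.59   7.88  49.33] [ 0.51  0.13 -0.68] [-0.06  0.    0.05] 45.35076906116517
```

View pics/c15.png

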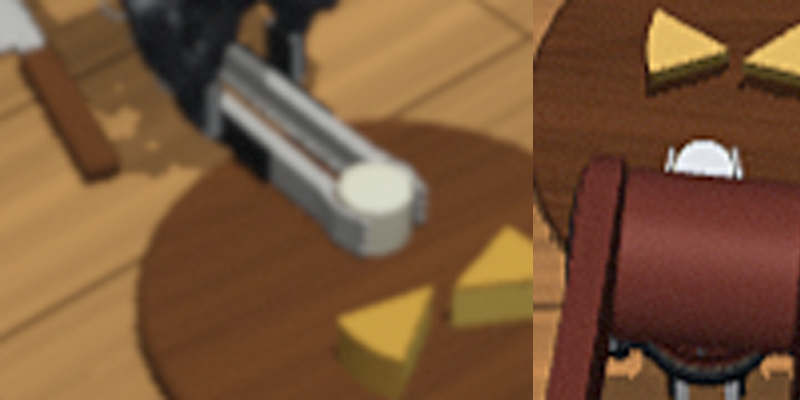

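Call:
servo_tool:
  plan:
    - [0,0,0,0,0,0,0.05]
    - [0,0,0,0,0,0,0.04]
    - [0,0,0,0,0,0,0.03]
    - [0,0,0,0,0,0,0.03]

```text
clock: 24.05
position: [524.6, 7.8, 49.4]
tool_rot: [0.499, -0.501, 0.501, -0.499]
force: [-0.1, -0.1, -0.6]
grip_width: 44.4
```

Call:
servo_tool:
  plan:
    - [0,0,0,0,0,0,0.02]
    - [0,0,0,0,0,0,0.01]
    - [0,0,0,0,0,0,0.01]

```text
clock: 24.3
position: [524.6, 7.8, 49.4]
tool_rot: [0.499, -0.501, 0.501, -0.499]
force: [0.1, 0.1, 0.0]
grip_width: 43.4
```

Call:
servo_tool:
  plan:
    - [0,0,0,0,0,0,0]
    - [0,0,0,0,0,0,-0.01]
    - [0,0,0,0,0,0,-0.01]

```text
clock: 24.55
position: [524.6, 7.8, 49.4]
tool_rot: [0.499, -0.501, 0.501, -0.499]
force: [0.1, -0.2, 0.6]
grip_width: 43.1
```

```bash
python3 snap.py 16 270 240 390 330 270 150 370 250
```

```text
[524.61   7.84  49.38] [ 0.15 -0.23  0.6 ] [-0.   -0.02 -0.02] 43.107793869827795
```

View pics/c16.png

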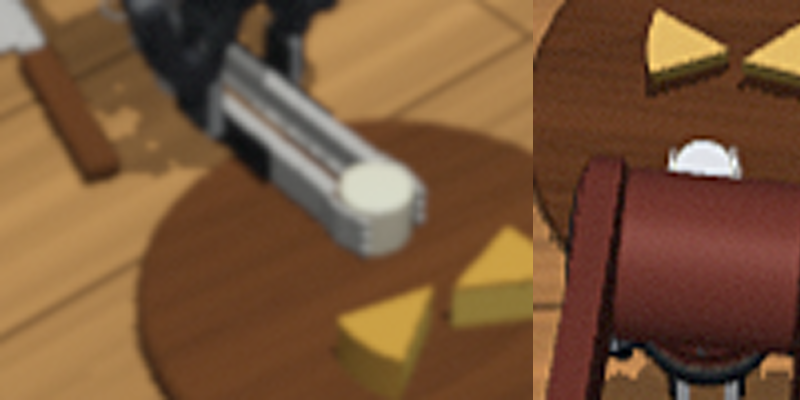

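Call:
servo_tool:
  plan:
    - [0,0,0,0,0,0,-0.02]
    - [0,0,0,0,0,0,-0.03]
    - [0,0,0,0,0,0,-0.03]

```text
clock: 24.9
position: [524.6, 7.9, 49.4]
tool_rot: [0.499, -0.501, 0.501, -0.499]
force: [-1.3, -0.3, 0.9]
grip_width: 42.8
```

Call:
servo_tool:
  plan:
    - [0,0,0,0,0,0,-0.03]
    - [0,0,0,0,0,0,-0.03]

```text
clock: 25.07
position: [524.6, 7.8, 49.3]
tool_rot: [0.499, -0.501, 0.501, -0.499]
force: [-0.8, -1.2, 1.5]
grip_width: 42.6
```

Call:
servo_tool:
  plan:
    - [0,0,0,0,0,0.001,-0.035]
    - [0,0,0,0,0,0.002,-0.035]
    - [0,0,0,0,0,0.004,-0.035]
    - [0,0,0,0,0,0.006,-0.035]
    - [0,0,0,0,0,0.008,-0.035]
    - [0,0,0,0,0,0.01,-0.035]
    - [0,0,0,0,0,0.01,-0.035]

```text
clock: 25.65
position: [525.0, 7.9, 59.8]
tool_rot: [0.499, -0.5, 0.501, -0.5]
force: [-1.0, 0.3, -1.2]
grip_width: 42.5
```

```bash
python3 snap.py 17 270 240 390 330 270 150 370 250
```

```text
[524.98   7.89  59.83] [-0.99  0.27 -1.17] [0.03 0.04 0.  ] 42.52416923297561
```

View pics/c17.png

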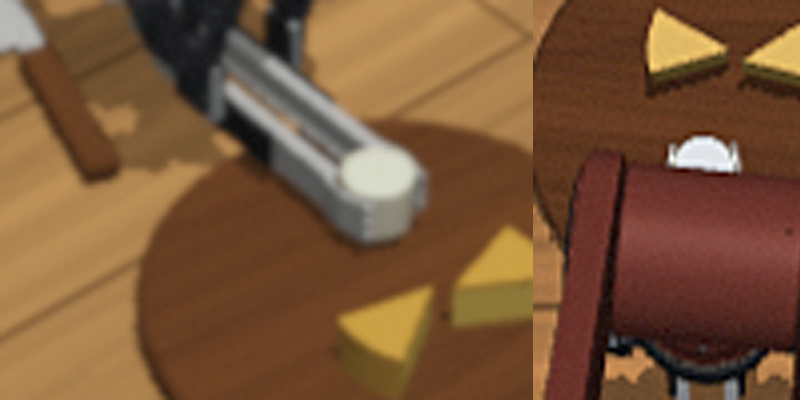

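Call:
servo_tool:
  plan:
    - [0,0,0,0,0,0.002,-0.04]
    - [0,0,0,0,0,0.005,-0.04]
    - [0,0,0,0,0,0.01,-0.04]
    - [0,0,0,0,0,0.016,-0.04]
    - [0,0,0,0,0,0.023,-0.04]
    - [0,0,0,0,0,0.03,-0.04]
    - [0,0,0,0,0,0.038,-0.04]
    - [0,0,0,0,0,0.046,-0.04]
    - [0,0,0,0,0,0.052,-0.04]
    - [0,0,0,0,0,0.057,-0.04]
    - [0,0,0,0,0,0.06,-0.04]
    - [0,0,0,0,0,0.06,-0.04]

```text
clock: 26.75
position: [525.2, 7.8, 120.3]
tool_rot: [0.499, -0.5, 0.501, -0.5]
force: [0.3, 0.5, -2.1]
grip_width: 42.4
```

Call:
servo_tool:
  plan:
    - [0,0,0,0,0,0.002,-0.04]
    - [0,0,0,0,0,0.005,-0.04]
    - [0,0,0,0,0,0.01,-0.04]
    - [0,0,0,0,0,0.016,-0.04]
    - [0,0,0,0,0,0.023,-0.04]
    - [0,0,0,0,0,0.03,-0.04]
    - [0,0,0,0,0,0.038,-0.04]
    - [0,0,0,0,0,0.046,-0.04]
    - [0,0,0,0,0,0.053,-0.04]
    - [0,0,0,0,0,0.06,-0.04]
    - [0,0,0,0,0,0.064,-0.04]
    - [0,0,0,0,0,0.065,-0.04]

```text
clock: 27.75
position: [525.3, 7.8, 185.6]
tool_rot: [0.499, -0.5, 0.501, -0.5]
force: [0.5, -0.0, -1.3]
grip_width: 42.4
```

Call:
servo_tool:
  plan:
    - [0,0,0,0,0,0,-0.04]
    - [0,0,0,0,0,0,-0.04]
    - [0,0,0,0,0,0,-0.04]
    - [0,0,0,0,0,0,-0.04]
    - [0,0,0,0,0,0,-0.04]
    - [0,0,0,0,0,0,-0.04]

```text
clock: 28.25
position: [524.4, 7.9, 184.0]
tool_rot: [-0.499, 0.501, -0.501, 0.499]
force: [0.3, 0.2, -2.3]
grip_width: 42.7
```

```bash
python3 snap.py 18 250 190 430 330 260 130 380 250
```

```text
[524.39   7.89 183.95] [ 0.28  0.23 -2.32] [ 0.    0.06 -0.01] 42.72058540863201
```

View pics/c18.png

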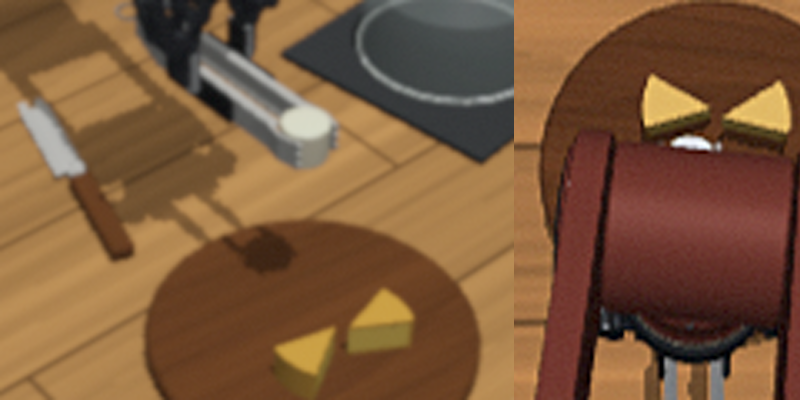

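View pics/scene18.png

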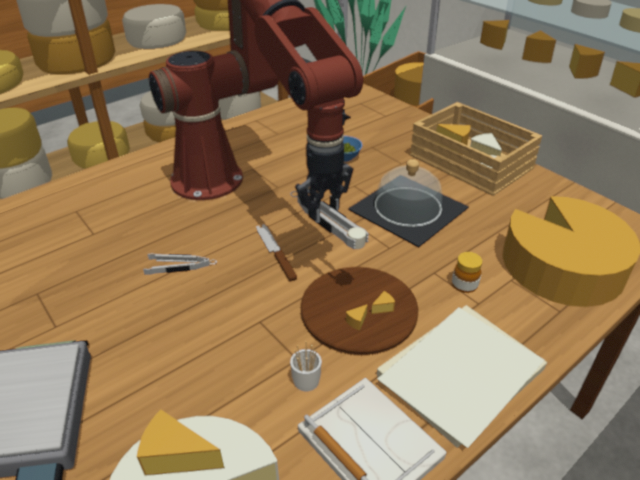

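```bash
python3 - <<'E'
from h import *
d=np.load('pics/scene18.npy'); k=(250+int(305/2.857),190+int(122/2.857)); print(k,atd('scene',k,d[k[1],k[0]]).round(1))
d,_=env.camera('scene')
o=env.get_obs();print(o['position'],o['grip_width'])
p=cv2.imread('pics/scene18.png'); print(np.abs(p[180:260,290:375,::-1].astype(int)-d[180:260,290:375]).mean())
env.close_job()
E
```

```text
(356, 232) [623.6   6.8 180.5]
[524.55091065   7.89636965 184.20809249] 42.45465162067833
1.1584803921568627
the job is handed in; nothing more can be done
```

I lifted the dome off by its knob and stood it upright on the slate. In the last pictures it is wholly on the slate, roughly centred. I then closed the tongs on the goat cheese and handed the job in while holding it up, at about 28 s of the 64 s allowed.

- **Cheese height:** the depth reading puts the cheese's top at about 180 mm, so its underside is about 150 mm above the counter. The tongs look level, and two pictures taken just before hand-in matched.
- **First grasp mended:** on the first lift the tongs tilted about 10° tips-up. I set them down, gripped 8 mm further back, and they came up level.
- **Pinch force:** I could not measure it directly. I closed the grips in small steps until they stopped at about 42.7 mm, then tightened only slightly. The pictures show no visible damage to the cheese.
- **Contact readings:** on closing at the knob and at the tongs, the wrist showed brief upward forces of 3 to 7 N, well within limits. I did not pin down whether the fingertips touched the counter at the tongs or it was only the closing motion.
- **Everything else:** the wedges, jam jar, pick cup, cheese knife and the small tongs look unmoved in the final pictures.

No final check failed, and the hand-in gave no verdict.

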